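# Close the red tyre-patch press with its folding crank

## Task

Close the tyre-patch press that has the red wheel: swing its folded crank handle up until it snaps upright, then use it to crank the wheel about a quarter turn clockwise (seen from above) until the press is fully closed, and let go with the crank still standing upright. Leave the crank of the blue press folded.

Things in the scene. Friction and masses are not known exactly. Their poses are not given: they have to be found in the camera images.
- red_hinge (a point): Middle of the crank's hinge pin on the red-painted handwheel of a grey bench press. Level wheel, 164 mm across, vertical axle; rim top 157 mm above the bench, hinge 33 mm higher. Turns with the wheel: z up, y level and straight outward from the axle, which stands 92 mm back along -y; x along the pin, the way the hinge travels on closing. The red and blue presses swap places and are turned anew each run.
- red_grip (a point): Middle of the black round grip of the red wheel's crank, 20 mm thick, 70 mm long, 55 mm from the hinge (its far end 90 mm). It spins freely on its steel pin. Folded, it lies level along the hinge's -y at hinge height, over the hub; hub and spokes are at least 28 mm below its centre line and both its sides are free. Its y axis points along the crank towards the hinge.
- red_crank (a joint): Fold of the red wheel's crank, rad: 0 folded, 1.57 upright over the hinge (stop); it swings up and outward in the plane of hinge and axle. A sprung detent snaps it folded below about 0.8, upright above 1.0 if let free; lifting takes 3 to 6 N. Folded, its brass tongue sits in the slot of the grey column (106 to 134 mm from the axle, top 14 mm above the hinge) and bars the wheel up to about 1.2 rad.
- red_wheel (a joint): Angle of the red handwheel, rad: 0 open (start), growing clockwise seen from above, 1.6 at its stop, where the steel pad is down on the anvil (12.5 mm of travel per rad). It turns with 4 to 8 N at the upright crank and stays where it is left.
- blue_crank (a joint): Fold of the crank on the other press, the same in build but with a blue wheel, rad: 0 folded (start). To be left folded.
There are look-alikes about, which are no part of the job. What is shaped like the part that bears red_hinge but pink, purple or turquoise is not meant.

How it is judged (in metres and radians):
On the way:
1. the red press's crank stands up (within about 15 degrees) while its wheel is still near open (value of joint red_crank above 1.3 rad and value of joint red_wheel below 0.5 rad), for 0.1 s.
At the end, for the whole second after the job is handed in: The red wheel is turned to within 0.2 rad (about 11 degrees) of its closed stop at 1.6 rad and at rest, its crank stands upright within 10 degrees, the blue press's crank is folded (below 0.3 rad), and the robot has let go (value of joint each of red_wheel, red_crank above 1.4 rad and value of joint blue_crank below 0.3 rad and velocity of joint red_wheel between -0.05 and 0.05 rad/s); the robot touches nothing.
It fails at once if the blue press's crank is swung out (value of joint blue_crank above 0.5 rad).
It also fails if it takes over 38 s, if anything falls off the work surface, if the arm or the gripper's body presses on something with over 40 N, if the wrist force passes 120 N, or if a joint passes its speed limit or range.

## Robot

A 6-joint arm with a two-finger parallel gripper is mounted at the origin on the work surface. World frame = base frame: x ahead of the robot, y to its left, z up, the work surface at z = 0. Lengths are in mm, angles in rad, forces in N, time in s.
With the tool pointing down it reaches from about 300 to 750 mm from the base axis. Payload 8.5 kg.
Tool frame: the origin (TCP) lies at the very end of the fingers, on their centre line; the grasp point (between the pads) lies 19 mm behind it; x points along the fingers, z is the direction in which the jaws open and shut, and the axes are right-handed (so a half turn about x gives the same grasp; the last joint's range is limited). The gripper opens to 88 mm and grips with 3 to 60 N. Pads are 18 mm wide; open, the fingers measure 123 mm over their backs; the gripper's body (75 mm by 187 mm) begins 45 mm behind the grasp point.
Start: joints at [0.894, 0.381, 1.297, -0, 1.464, -0.215], TCP at [245.047, 492.374, 238.748] pointing down, gripper open.
Joint ranges: [-3.11, 3.11], [-0.89, 2.33], [0.22, 2.48], [-1.42, 4.56], [0.17, 2.85], [-2.88, 2.88]. Speed limits (rad/s): [2.39, 2.39, 3.14, 3.14, 3.14, 3.14].

## Interface

Orientations are given as [roll, pitch, yaw] about the fixed x, y, z axes, in that order (R = Rz(yaw) Ry(pitch) Rx(roll)).
In Python, from rig import sensors, eyes, ctrl gives the robot as it stands.
- The arm moves only by the tool carry_out, never from a script. Its argument "increments" is a list of rows, each an object with "rotation": the turn, a rotation vector about the world's x, y, z in degrees, a list of three; "linear": the shift along the world's x, y, z in m, a list of three; "claw": the opening, from 0 (shut) to 1 (fully open). A call has 1 to 20 rows; each row shifts and turns the commanded pose from where the row before left it; what a row does not reach is not made up. A row lasts 1/8 s, in which the tool goes at most 62.5 mm and 10.7 degrees, less where a joint would pass 70% of its speed; a pose out of reach is approached as far as the arm can. A call with a gripper value outside its range is refused whole. The fingers move at their own pace and stop on an object; "squeeze" is the grip in N (left out, the last holds). Time passes only in rows, so rows that do not move let the fingers close. It gives the time, the measured TCP pose, the force and the opening at its end, in the units of the state.
- sensors.read_state(): the state, without advancing time (a new reading comes with each control period).
- eyes.capture(name): name is "side" or "top"; returns a dict with "frame" (400x640x3 uint8, blue, green, red), "fx", "fy", "cx", "cy" (pixels), "world_from_camera" (4x4, takes a point from camera to world coordinates). Camera axes: x right, y down, z forward; pixel columns grow to the right and rows downward; lengths in mm; the calibration is good to about 2 mm. A picture is of the moment at which its call begins. There is no depth.
- ctrl.hand_in(): hands the job in, once; it reports no verdict.
Trained networks look in a picture, given as the dict that the camera call returned (one of the last four; its "shot" number tells which), for a name from the list of things; names that differ only in an ending like _2 or _b are one class to them, and where a whole thing is asked for, a point or a joint stands for the part that bears it (a point fixed in the world has none). Each returns a list of dicts, best first, with "p" (0 to 1); they miss things now and then, are a little off and sometimes report something else, mostly with a low value. They report only what shows in the picture. A call takes as long as a camera call. They do not tell look-alikes from the thing itself.
- eyes.outline_of(label, picture): "region" (400x640 bool, what is visible of it) and "location" ([column, row] in pixels, amid what is visible of it).
The state is a dict: "clock": time; "qpos": joint angles; "dq": joint speeds; "joint_efforts": joint torques, N m; "tcp_pos": TCP position; "ee_rot": TCP orientation; "contact_force": force on the tool from outside, world axes, zero at the start; "wrist_torque": the same for the moment, N m; "finger_gap": finger opening in mm.
Only numpy, scipy, OpenCV 4.12 (cv2) and the standard library are available. Lean on these libraries where they do the work, as an engineer would, in place of code of your own. Each camera call takes 0.05 s, during which the arm holds its last target.

## Working session

There is one attempt and no reset: what is moved stays moved. The work goes in short steps, Python scripts to look and compute and a tool call to move; the robot and the scene stay as the last step left them, time stands still between calls to the robot, and variables do not carry over. Pictures are saved under pics/ and viewed, and the job is handed in when it is done.

Besides the shell and the picture viewer there is one more tool, called by a JSON object that holds its "name" and its "arguments". carry_out: Moves the arm, as the interface text tells. Its arguments: {"type":"object","properties":{"increments":{"type":"array"},"squeeze":{"type":"number"}},"required":["increments"]}

```bash
mkdir -p pics; ls; python3 - <<'E'
from rig import sensors, eyes
import cv2,json,numpy as np,pickle
s=sensors.read_state();print(s)
for n in("side","top"):
    p=eyes.capture(n);cv2.imwrite(f"pics/{n}0.png",p["frame"]);pickle.dump(p,open(f"{n}0.pkl","wb"))
    print(n,p["fx"],p["fy"],p["cx"],p["cy"],np.round(p["world_from_camera"],3).tolist())
    for l in("red_hinge","red_grip","red_crank","red_wheel","blue_crank"):
        for d in eyes.outline_of(l,p): print(l,round(d["p"],2),d["location"],int(d["region"].sum()))
E
```

```text
pics
{'clock': 0.0, 'qpos': array([ 8.93719388e-01,  3.81183674e-01,  1.29827397e+00, -1.71995797e-05,
        1.46362360e+00, -2.15309562e-01]), 'dq': array([-4.35507366e-04, -2.33203945e-03,  1.63987629e-04, -8.36827098e-04,
        5.45093649e-04,  6.79744092e-05]), 'joint_efforts': array([ 3.16872256e-04, -4.37928557e+01, -2.24558026e+01,  7.14021502e-02,
        3.51753447e-02, -1.48115132e-04]), 'tcp_pos': array([244.8630349 , 492.15514177, 238.13994395]), 'ee_rot': array([ 2.93776868,  1.56930763, -2.23638582]), 'contact_force': array([-0.5329695 ,  0.5357746 , -0.19855107]), 'wrist_torque': array([-0.04608692,  0.02609522,  0.0211417 ]), 'finger_gap': 87.77807214577363}
side 409.50411131430934 409.50411131430934 320.11401092337445 195.60184296755855 [[0.99, 0.08, -0.118, 655.011], [0.142, -0.603, 0.785, -994.107], [-0.008, -0.794, -0.608, 861.495], [0.0, 0.0, 0.0, 1.0]]
red_hinge 0.97 [207.0, 247.1] 1733
red_hinge 0.93 [298.4, 301.9] 2450
red_hinge 0.78 [312.5, 219.7] 1392
red_hinge 0.64 [402.5, 263.5] 1903
red_hinge 0.52 [313.4, 201.6] 140
red_grip 0.81 [298.0, 278.7] 269
re
[... 452 characters left out ...]
007, -0.998, 0.066, 423.461], [-1.0, 0.008, 0.014, -54.643], [-0.015, -0.065, -0.998, 1295.062], [0.0, 0.0, 0.0, 1.0]]
red_hinge 0.9 [474.4, 194.5] 1515
red_hinge 0.84 [422.0, 114.3] 1371
red_hinge 0.66 [380.2, 201.4] 1384
red_hinge 0.64 [429.3, 293.7] 1469
red_grip 0.74 [419.9, 294.2] 194
red_grip 0.68 [473.3, 195.5] 191
red_grip 0.59 [368.9, 200.7] 164
red_grip 0.56 [415.6, 113.1] 145
red_crank 0.88 [414.2, 292.8] 281
red_crank 0.83 [362.9, 203.3] 321
red_crank 0.83 [413.2, 115.7] 324
red_crank 0.55 [461.4, 204.7] 388
red_wheel 0.94 [374.3, 201.2] 1468
red_wheel 0.74 [430.3, 294.2] 1316
red_wheel 0.72 [481.6, 193.9] 1330
red_wheel 0.56 [420.0, 113.7] 1384
blue_crank 0.78 [202.2, 185.2] 201
```

```bash
python3 - <<'E'
import cv2
a=cv2.imread("pics/top0.png")[60:360,320:560];cv2.imwrite("pics/topc.png",cv2.resize(a,None,fx=2,fy=2,interpolation=cv2.INTER_CUBIC))
a=cv2.imread("pics/side0.png")[150:370,130:470];cv2.imwrite("pics/sidec.png",cv2.resize(a,None,fx=2.3,fy=2.3,interpolation=cv2.INTER_CUBIC))
E
```

```text
(no output)
```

View pics/top0.png

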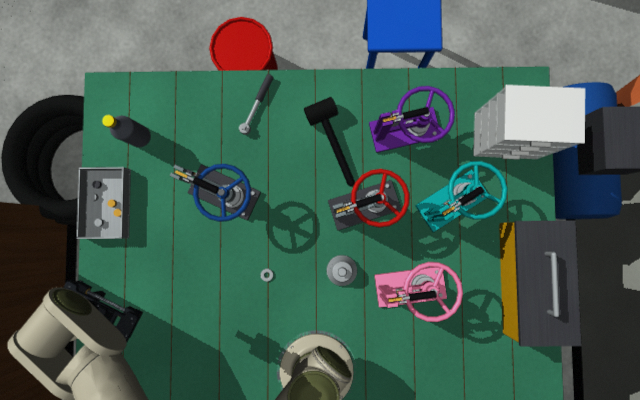

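View pics/topc.png

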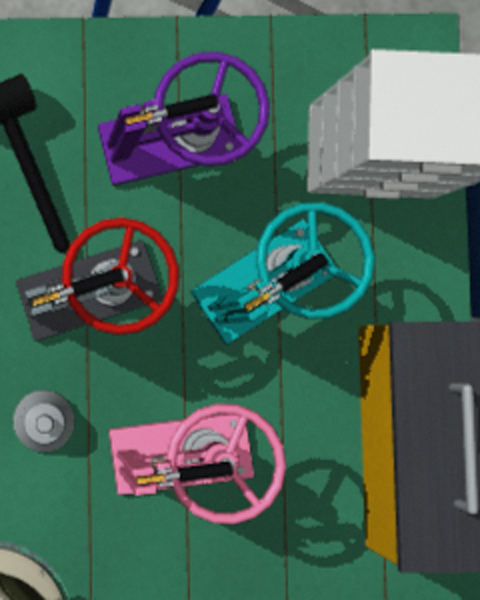

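View pics/sidec.png

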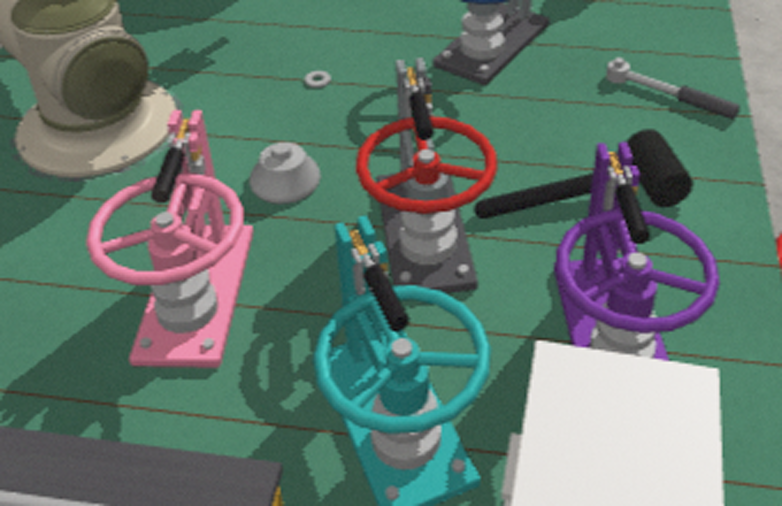

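Candidates, by top-picture pixel: red (380,198), pink (432,292), turquoise (477,192), purple (426,115) and blue (222,192). Only the one at top (380,198) / side (315,220) has a red wheel on a grey press, so I choose that one. The crop confirms it, with the grip folded over the hub and the hinge to the left, at the column.

```bash
cat > h.py <<'E'
import numpy as np,pickle,cv2
def ray(p,uv,z):
    T=p["world_from_camera"];d=T[:3,:3]@np.array([(uv[0]-p["cx"])/p["fx"],(uv[1]-p["cy"])/p["fy"],1.]);o=T[:3,3]
    return o+d*(z-o[2])/d[2]
def proj(p,P):
    T=p["world_from_camera"];c=T[:3,:3].T@(np.asarray(P,float)-T[:3,3])
    return np.array([p["fx"]*c[0]/c[2]+p["cx"],p["fy"]*c[1]/c[2]+p["cy"]])
E
python3 - <<'E'
from h import *
for n,(c0,c1,r0,r1) in {"top":(335,425,155,240),"side":(275,355,180,250)}.items():
    p=pickle.load(open(n+"0.pkl","rb"));f=p["frame"].astype(int)
    red=(f[...,2]>110)&(f[...,1]<60)&(f[...,0]<60)
    m=np.zeros_like(red);m[r0:r1,c0:c1]=red[r0:r1,c0:c1]
    # rim circle fit on plane z=151, robust to outer contour
    pts=cv2.findContours(m.astype(np.uint8),cv2.RETR_EXTERNAL,cv2.CHAIN_APPROX_NONE)[0]
    pts=max(pts,key=len)[:,0,:];
    hull=cv2.convexHull(pts)[:,0,:]
    for z in(147,151,157):
        X=np.array([ray(p,q,z)[:2] for q in hull]);A=np.c_[2*X,np.ones(len(X))];s=np.linalg.lstsq(A,(X**2).sum(1),rcond=None)[0]
        print(n,z,s[:2].round(1),"R",np.sqrt(s[2]+s[0]**2+s[1]**2).round(1))
    blk=(f.max(2)<45); mm=np.zeros_like(blk);
    r=(180,225,345,400) if n=="top" else (180,215,300,330)
    mm[r[0]:r[1],r[2]:r[3]]=blk[r[0]:r[1],r[2]:r[3]]
    k,l,st,ce=cv2.connectedComponentsWithStats(mm.astype(np.uint8))
    for i in np.argsort(-st[1:,4])[:3]+1:
        ys,xs=np.where(l==i);X=np.array([ray(p,(x,y),190)[:2] for x,y in zip(xs,ys)])
        w,V=np.linalg.eigh(np.cov(X.T));t=(X-X.mean(0))@V[:,1]
        print(" grip",st[i],ce[i].round(1),X.mean(0).round(1),"dir",V[:,1].round(3),"len",np.ptp(t).round(0),"wid",np.ptp((X-X.mean(0))@V[:,0]).round(0))
E
```

```text
top 147 [ 520.4 -188.2] R 79.7
top 151 [ 520.1 -187.8] R 79.4
top 157 [ 519.6 -187.1] R 79.0
 grip [356 194  26  14 165] [368.1 200.5] [ 507.7 -151.4] dir [-0.308  0.951] len 68.0 wid 18.0
 grip [345 214  17  11 134] [351.8 219.5] [ 457.1 -107.1] dir [0.039 0.999] len 43.0 wid 27.0
 grip [376 207  17   9  65] [384.3 211.8] [ 477.  -194.6] dir [-0.277  0.961] len 42.0 wid 18.0
side 147 [ 517.5 -179.4] R 81.1
side 151 [ 518.3 -183.9] R 80.7
side 157 [ 519.4 -190.8] R 80.0
 grip [308 191  10  20  92] [312.2 201. ] [ 507.3 -153.7] dir [-0.337  0.941] len 83.0 wid 15.0
 grip [314 196   1   1   1] [314. 196.] [ 508.8 -131.8] dir [nan nan] len nan wid nan<stdin>:19: RuntimeWarning: Degrees of freedom <= 0 for slice
  c *= np.true_divide(1, fact)
  c *= np.true_divide(1, fact)
```

```bash
python3 - <<'E'
from h import *
from rig import sensors
from scipy.spatial.transform import Rotation as R
s=sensors.read_state();r=R.from_euler("xyz",s["ee_rot"]).as_matrix();print(r.round(3));z=r[:,2]
print("jaw azimuth",np.degrees(np.arctan2(z[1],z[0])),"want 18.5 mod 180")
ax=np.array([519.5,-187.5]);u=np.array([np.cos(np.radians(108.5)),np.sin(np.radians(108.5))])
h=ax+92*u;print("hinge",h,"grasp",h-62*u)
for n in("top","side"):
    p=pickle.load(open(n+"0.pkl","rb"));f=p["frame"].copy();f=cv2.resize(f,None,fx=4,fy=4)
    for q in([*ax,160],[*h,190],[*(h-20*u),190],[*(h-90*u),190]):
        v=proj(p,q);cv2.circle(f,tuple(int(a*4+2) for a in v),4,(0,255,0),-1)
    c=proj(p,[*h,190])*4;x,y=map(int,c);cv2.imwrite(f"pics/chk_{n}.png",f[y-200:y+200,x-250:x+350])
E
```

```text
[[ 0.    -0.895  0.446]
 [-0.     0.446  0.895]
 [-1.    -0.    -0.   ]]
jaw azimuth 63.53923510046784 want 18.5 mod 180
hinge [ 490.30797161 -100.25422372] grasp [ 509.98086031 -159.05029034]
```

View pics/chk_top.png

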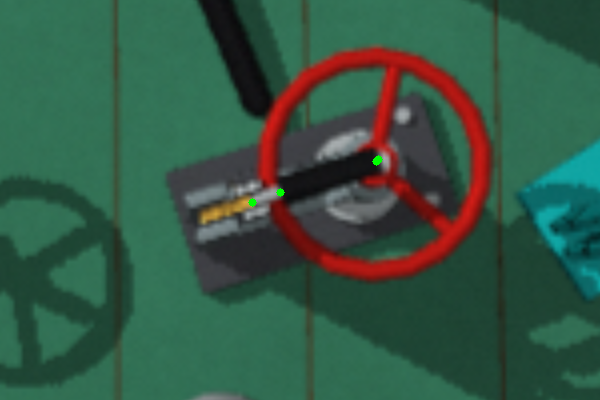

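View pics/chk_side.png

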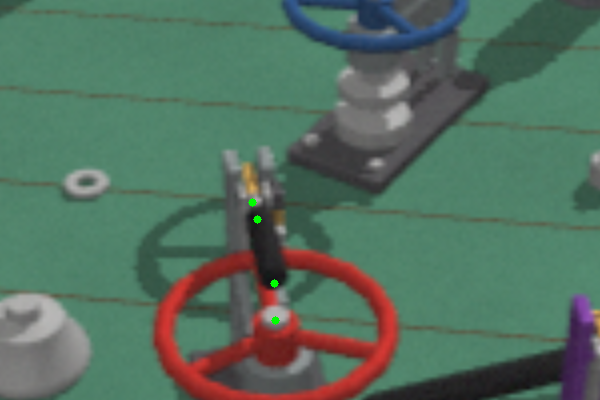

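{"name": "carry_out", "arguments": {"increments": [{"linear":[0.005,-0.02,0.03],"rotation":[0,0,-3],"claw":1},{"linear":[0.017,-0.042,0.02],"rotation":[0,0,-3],"claw":1},{"linear":[0.017,-0.042,0],"rotation":[0,0,-3],"claw":1},{"linear":[0.017,-0.042,0],"rotation":[0,0,-3],"claw":1},{"linear":[0.017,-0.042,0],"rotation":[0,0,-3],"claw":1},{"linear":[0.017,-0.042,0],"rotation":[0,0,-3],"claw":1},{"linear":[0.017,-0.042,0],"rotation":[0,0,-3],"claw":1},{"linear":[0.017,-0.042,0],"rotation":[0,0,-3],"claw":1},{"linear":[0.017,-0.042,0],"rotation":[0,0,-3],"claw":1},{"linear":[0.017,-0.042,0],"rotation":[0,0,-3],"claw":1},{"linear":[0.017,-0.042,0],"rotation":[0,0,-3],"claw":1},{"linear":[0.017,-0.042,0],"rotation":[0,0,-3],"claw":1},{"linear":[0.017,-0.042,0],"rotation":[0,0,-3],"claw":1},{"linear":[0.017,-0.042,0],"rotation":[0,0,-3],"claw":1},{"linear":[0.017,-0.042,0],"rotation":[0,0,-3],"claw":1},{"linear":[0.017,-0.042,0],"rotation":[0,0,0],"claw":1},{"linear":[0,0,0],"rotation":[0,0,0],"claw":1}], "squeeze": 15}}

```text
clock: 2.72
tcp_pos: [505.5, -159.9, 287.9]
ee_rot: [2.518, 1.57, 2.838]
contact_force: [0.1, 0.3, -0.2]
finger_gap: 88.0
```

{"name": "carry_out", "arguments": {"increments": [{"linear":[0.0045,0.001,-0.036],"rotation":[0,0,0],"claw":1},{"linear":[0,0,-0.04],"rotation":[0,0,0],"claw":1},{"linear":[0,0,-0.03],"rotation":[0,0,0],"claw":1},{"linear":[0,0,-0.01],"rotation":[0,0,0],"claw":1},{"linear":[0,0,0],"rotation":[0,0,0],"claw":1}]}}

```text
clock: 3.35
tcp_pos: [509.6, -156.2, 173.2]
ee_rot: [-0.336, 1.571, -0.012]
contact_force: [0.2, 0.5, -0.2]
finger_gap: 88.2
```

```bash
cat > look.py <<'E'
from h import *
from rig import eyes,sensors
import sys
t=sys.argv[1]
P=np.array([float(a) for a in sys.argv[2:5]]) if len(sys.argv)>4 else np.array([505,-150,200.])
out=[]
for n in("top","side"):
    p=eyes.capture(n);pickle.dump(p,open(f"{n}_{t}.pkl","wb"))
    x,y=proj(p,P).astype(int);f=p["frame"];x=np.clip(x,50,590);y=np.clip(y,60,340)
    out.append(cv2.resize(f[y-60:y+60,x-50:x+50],None,fx=4,fy=4,interpolation=cv2.INTER_CUBIC))
cv2.imwrite(f"pics/{t}.png",np.hstack(out))
s=sensors.read_state();print(s["clock"],s["tcp_pos"].round(1),s["contact_force"].round(1),s["finger_gap"].round(1),s["qpos"].round(2))
E
python3 look.py l1
```

```text
Traceback (most recent call last):
  File "look.py", line 12, in <module>
    s=sensors.read_state();print(s["clock"],s["tcp_pos"].round(1),s["contact_force"].round(1),s["finger_gap"].round(1),s["qpos"].round(2))
                                                                                              ^^^^^^^^^^^^^^^^^^^^^
AttributeError: 'float' object has no attribute 'round'
```

View pics/l1.png

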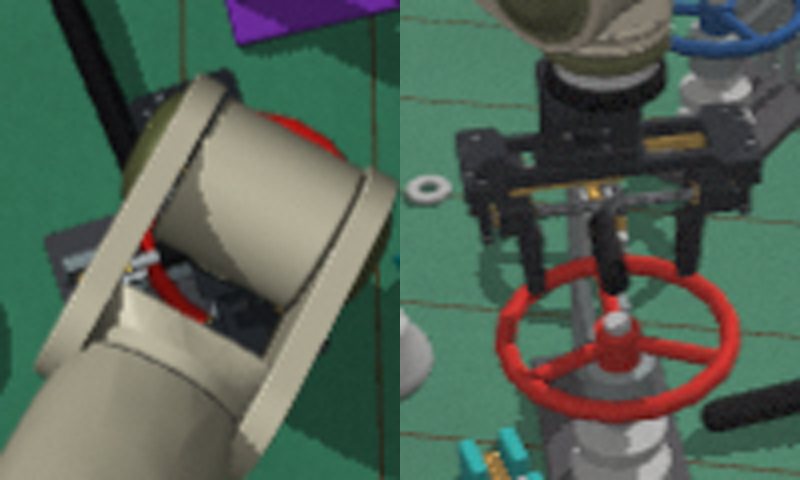

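The side view shows the black grip at crop (605,255), midway between the two fingers at (535,250) and (690,230). Next I close the fingers.

{"name": "carry_out", "arguments": {"increments": [{"linear":[0,0,0],"rotation":[0,0,0],"claw":0.5},{"linear":[0,0,0],"rotation":[0,0,0],"claw":0.1},{"linear":[0,0,0],"rotation":[0,0,0],"claw":0.1},{"linear":[0,0,0],"rotation":[0,0,0],"claw":0.1},{"linear":[0,0,0],"rotation":[0,0,0],"claw":0.1},{"linear":[0,0,0],"rotation":[0,0,0],"claw":0.1}], "squeeze": 15}}

```text
clock: 4.2
tcp_pos: [509.6, -156.6, 172.7]
ee_rot: [2.099, 1.571, 2.423]
contact_force: [-0.7, -0.4, 1.2]
finger_gap: 29.9
```

{"name": "carry_out", "arguments": {"increments": [{"linear":[0,0,0],"rotation":[0,0,0],"claw":0.1},{"linear":[0,0,0],"rotation":[0,0,0],"claw":0.1},{"linear":[0,0,0],"rotation":[0,0,0],"claw":0.1}]}}

```text
clock: 4.58
tcp_pos: [509.5, -156.6, 172.7]
ee_rot: [2.828, 1.571, -3.131]
contact_force: [-1.3, -1.0, 0.5]
finger_gap: 19.3
```

{"name": "carry_out", "arguments": {"increments": [{"linear":[-0.0003,0.0009,0.0104],"rotation":[0,0,0],"claw":0.1},{"linear":[-0.0009,0.0026,0.0101],"rotation":[0,0,0],"claw":0.1},{"linear":[-0.0014,0.0042,0.0095],"rotation":[0,0,0],"claw":0.1},{"linear":[-0.0019,0.0057,0.0086],"rotation":[0,0,0],"claw":0.1},{"linear":[0,0,0],"rotation":[0,0,0],"claw":0.1}]}}

```text
clock: 5.2
tcp_pos: [505.1, -142.7, 212.4]
ee_rot: [-0.807, 1.569, -0.483]
contact_force: [1.2, -1.1, -0.9]
finger_gap: 19.3
```

```bash
sed -i 's/s\["finger_gap"\].round(1)/round(s["finger_gap"],1)/' look.py; python3 look.py l2
```

```text
5.3 [ 505.2 -143.2  211.8] [ 1.1 -2.4  0.1] 19.3 [-0.5   0.36  1.41 -0.    1.37 -0.83]
```

View pics/l2.png

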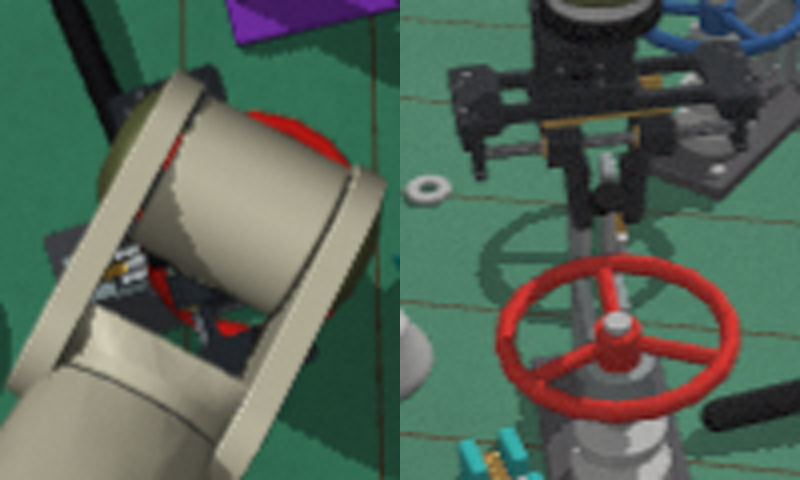

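The grip is held between the fingers at side crop (607,195) and has risen about 40°. Forces are low, so I continue the arc.

{"name": "carry_out", "arguments": {"increments": [{"linear":[-0.0023,0.007,0.0074],"rotation":[0,0,0],"claw":0.1},{"linear":[-0.0027,0.0082,0.006],"rotation":[0,0,0],"claw":0.1},{"linear":[-0.003,0.009,0.0044],"rotation":[0,0,0],"claw":0.1},{"linear":[-0.0032,0.0096,0.0027],"rotation":[0,0,0],"claw":0.1},{"linear":[-0.003,0.009,0.001],"rotation":[0,0,0],"claw":0.1},{"linear":[0,0,0],"rotation":[0,0,0],"claw":0.1},{"linear":[0,0,0],"rotation":[0,0,0],"claw":0.1}]}}

```text
clock: 6.18
tcp_pos: [491.1, -99.7, 233.5]
ee_rot: [0.336, 1.569, 0.661]
contact_force: [3.8, 3.1, 6.7]
finger_gap: 19.7
```

```bash
python3 look.py l3
```

```text
6.275 [491.1 -99.8 233.5] [3.6 4.3 6.6] 19.5 [-0.44  0.3   1.44  0.    1.4  -0.76]
```

View pics/l3.png

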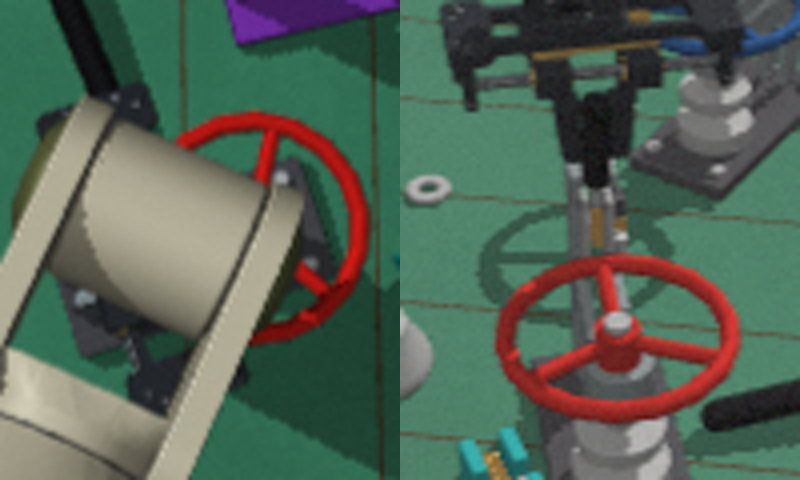

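The crank stands upright at side crop (597,140), with the wheel unmoved. Now I crank it clockwise.

{"name": "carry_out", "arguments": {"increments": [{"linear":[0.0078,0.0021,0],"rotation":[0,0,0],"claw":0.1},{"linear":[0.0079,0.0015,0],"rotation":[0,0,0],"claw":0.1},{"linear":[0.008,0.0008,0],"rotation":[0,0,0],"claw":0.1},{"linear":[0.008,0,0],"rotation":[0,0,0],"claw":0.1},{"linear":[0.008,-0.0006,0],"rotation":[0,0,0],"claw":0.1},{"linear":[0.008,-0.0013,0],"rotation":[0,0,0],"claw":0.1},{"linear":[0.0078,-0.002,0],"rotation":[0,0,0],"claw":0.1},{"linear":[0.0075,-0.0027,0],"rotation":[0,0,0],"claw":0.1},{"linear":[0,0,0],"rotation":[0,0,0],"claw":0.1}]}}

```text
clock: 7.4
tcp_pos: [554.2, -101.8, 233.4]
ee_rot: [0.798, 1.568, 1.122]
contact_force: [2.1, 5.8, 5.3]
finger_gap: 20.1
```

```bash
python3 look.py l4
```

```text
7.5 [ 554.2 -101.7  233.4] [3.5 4.9 5.4] 20.3 [-0.39  0.41  1.27  0.    1.46 -0.72]
```

View pics/l4.png

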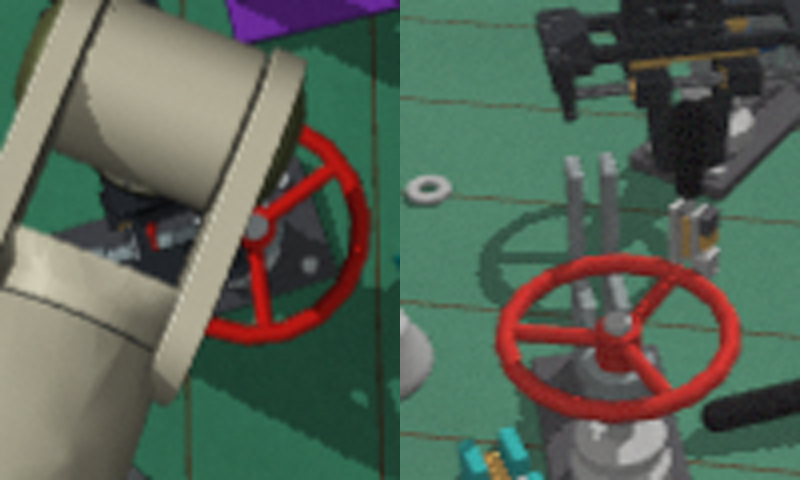

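The wheel turns with the crank, which has left the slot: the hinge is now at side crop (695,230). I continue to the stop.

{"name": "carry_out", "arguments": {"increments": [{"linear":[0.0074,-0.0033,0],"rotation":[0,0,0],"claw":0.1},{"linear":[0.007,-0.004,0],"rotation":[0,0,0],"claw":0.1},{"linear":[0.0066,-0.0046,0],"rotation":[0,0,0],"claw":0.1},{"linear":[0.0062,-0.0051,0],"rotation":[0,0,0],"claw":0.1},{"linear":[0.0057,-0.0056,0],"rotation":[0,0,0],"claw":0.1},{"linear":[0.0053,-0.0061,0],"rotation":[0,0,0],"claw":0.1},{"linear":[0.0046,-0.0066,0],"rotation":[0,0,0],"claw":0.1},{"linear":[0.0041,-0.0069,0],"rotation":[0,0,0],"claw":0.1},{"linear":[0.0035,-0.0073,0],"rotation":[0,0,0],"claw":0.1},{"linear":[0.0028,-0.0075,0],"rotation":[0,0,0],"claw":0.1},{"linear":[0,0,0],"rotation":[0,0,0],"claw":0.1}]}}

```text
clock: 8.88
tcp_pos: [606.5, -158.9, 233.3]
ee_rot: [1.922, 1.568, 2.246]
contact_force: [-2.1, 4.8, 7.1]
finger_gap: 19.9
```

```bash
python3 look.py l5 560 -150 200
```

```text
8.975 [ 606.5 -158.9  233.3] [-0.5  3.2  5.8] 19.5 [-0.45  0.52  1.07  0.    1.55 -0.77]
```

View pics/l5.png

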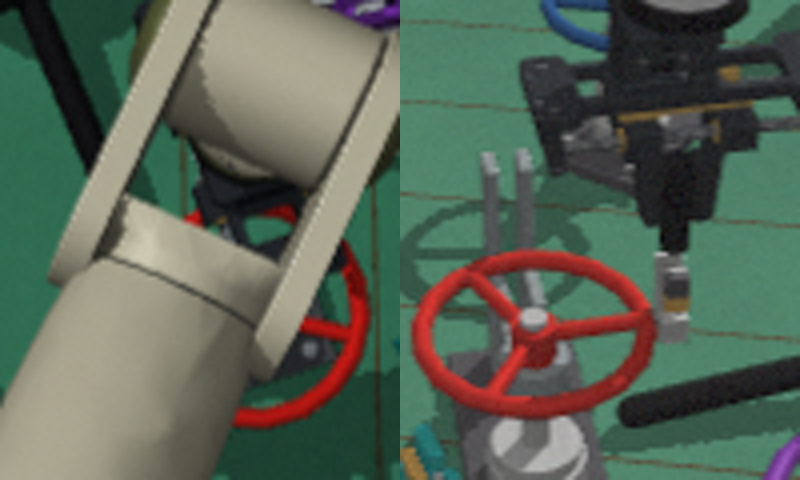

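Azimuth is about 18°, or 1.57 rad turned. A small extra push will show whether it is at the stop.

{"name": "carry_out", "arguments": {"increments": [{"linear":[0.0007,-0.002,0],"rotation":[0,0,0],"claw":0.1},{"linear":[0.0006,-0.002,0],"rotation":[0,0,0],"claw":0.1},{"linear":[0,0,0],"rotation":[0,0,0],"claw":0.1}]}}

```text
clock: 9.35
tcp_pos: [606.8, -159.7, 233.3]
ee_rot: [1.791, 1.562, 2.117]
contact_force: [-6.6, 17.7, 9.2]
finger_gap: 19.5
```

It is at the stop: 18 N of reaction, and the arm advanced only 1 mm. Next I relax the push, open, and retreat straight up.

{"name": "carry_out", "arguments": {"increments": [{"linear":[-0.0008,0.003,0],"rotation":[0,0,0],"claw":0.1},{"linear":[0,0,0],"rotation":[0,0,0],"claw":0.8},{"linear":[0,0,0],"rotation":[0,0,0],"claw":0.8},{"linear":[0,0,0],"rotation":[0,0,0],"claw":0.8},{"linear":[0,0,0],"rotation":[0,0,0],"claw":0.8},{"linear":[0,0,0],"rotation":[0,0,0],"claw":0.8},{"linear":[0,0,0],"rotation":[0,0,0],"claw":0.8},{"linear":[0,0,0],"rotation":[0,0,0],"claw":0.8}]}}

```text
clock: 10.35
tcp_pos: [607.5, -160.6, 232.8]
ee_rot: [2.331, 1.571, 2.654]
contact_force: [1.4, -0.8, -0.6]
finger_gap: 70.7
```

```bash
python3 look.py l6 560 -150 200
```

```text
10.45 [ 607.5 -160.7  232.9] [ 0.5 -0.9  0.1] 70.5 [-0.45  0.53  1.07 -0.    1.55 -0.77]
```

View pics/l6.png

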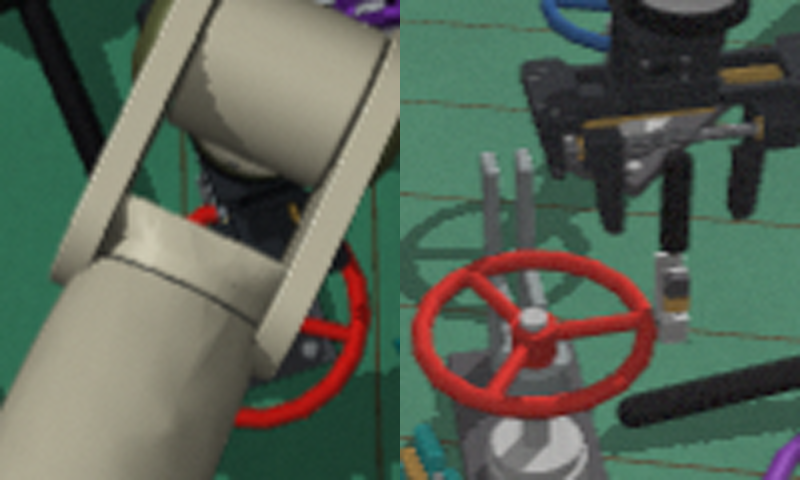

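The crank stands upright and free at side crop (675,200), clear of both fingers. I go straight up, then back toward the base.

{"name": "carry_out", "arguments": {"increments": [{"linear":[0,0,0.02],"rotation":[0,0,0],"claw":0.8},{"linear":[0,0,0.03],"rotation":[0,0,0],"claw":0.8},{"linear":[0,0,0.03],"rotation":[0,0,0],"claw":0.8},{"linear":[0,0,0.03],"rotation":[0,0,0],"claw":0.8},{"linear":[-0.03,0.03,0],"rotation":[0,0,0],"claw":0.8},{"linear":[-0.04,0.04,0],"rotation":[0,0,0],"claw":0.8},{"linear":[-0.04,0.04,0],"rotation":[0,0,0],"claw":0.8},{"linear":[-0.04,0.04,0],"rotation":[0,0,0],"claw":0.8},{"linear":[-0.04,0.04,0],"rotation":[0,0,0],"claw":0.8},{"linear":[0,0,0],"rotation":[0,0,0],"claw":0.8},{"linear":[0,0,0],"rotation":[0,0,0],"claw":0.8}]}}

```text
clock: 11.82
tcp_pos: [418.0, 29.1, 343.0]
ee_rot: [-0.75, 1.57, -0.426]
contact_force: [-0.0, 0.5, -0.1]
finger_gap: 70.3
```

```bash
python3 look.py l7 560 -150 200; python3 - <<'E'
from h import *
t=pickle.load(open("top_l7.pkl","rb"))["frame"];s=pickle.load(open("side_l7.pkl","rb"))["frame"]
cv2.imwrite("pics/l7b.png",np.vstack([t[60:330,100:560],s[60:330,100:560]]))
E
```

```text
11.925 [418.4  28.6 342.6] [ 1.3 -0.7 -0.2] 70.9 [-0.22  0.08  1.4  -0.    1.66 -0.54]
```

View pics/l7.png

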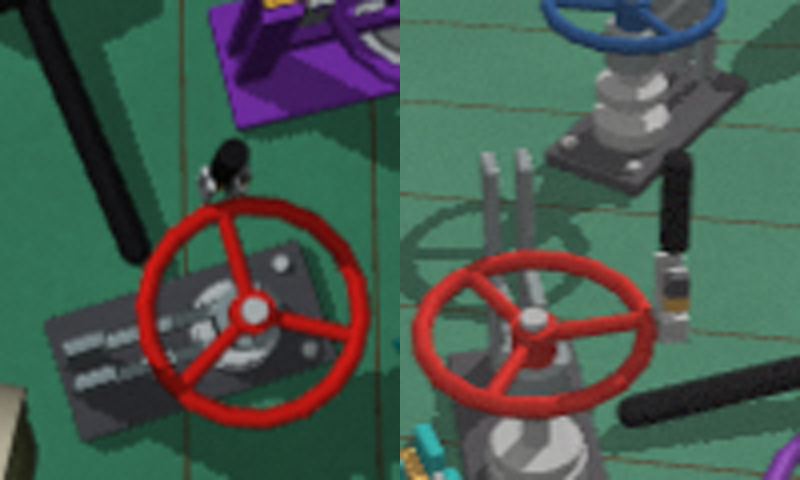

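View pics/l7b.png

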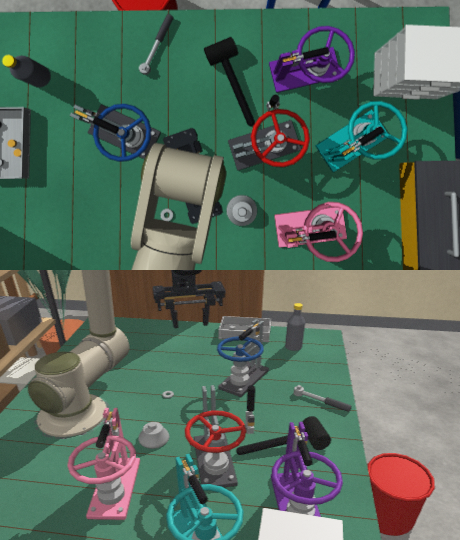

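```bash
python3 - <<'E'
from h import *
from rig import ctrl
p=pickle.load(open("top_l7.pkl","rb"));f=p["frame"].astype(int)
m=(f.max(2)<45).astype(np.uint8);k,l,st,ce=cv2.connectedComponentsWithStats(m)
for i in range(1,k):
    if st[i,4]>20 and 350<ce[i][0]<410 and 130<ce[i][1]<190: print(st[i],ce[i])
for a in(16.8,28): 
    c=np.array([519.5+92*np.cos(np.radians(a)),-187.5+92*np.sin(np.radians(a))]);print(a,proj(p,[*c,245]),proj(p,[*c,280]))
print(ctrl.hand_in())
E
```

```text
[370 155   9  13  82] [373.95121951 160.73170732]
16.8 [373.08509622 160.08716427] [374.47708902 157.62633623]
28 [366.65110834 162.78804592] [367.82378942 160.41888884]
the job is handed in; nothing more can be done
None
```

The red press is closed, its crank stands upright and released, and I handed the job in at about 12 s of robot time. The hand-in reported no verdict, so the result rests on my own checks below.

**What I did:** I gripped the folded crank across its black grip and swung it up to upright with the wheel still open. I then cranked the wheel about 92° clockwise and opened the fingers. Finally I moved the arm straight up and back toward the base.

**Last checks:**
- **Wheel at its stop:** a small extra push met 18 N of reaction with only about 1 mm of movement. That push was at about 1.58 rad of the 1.6 rad stop.
- **Crank upright:** in the final top picture the upright grip is at pixel (374.0, 160.7). The expected position at the closed stop is (373.1, 160.1).
- **Robot clear:** contact force is about zero and the arm is well away from the press.
- **Blue press:** its crank looks folded in the final pictures, and the arm never touched it.

No check failed or disagreed.

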